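Swing a strut round the post and push it home in its bay

TASK

Put the loose aluminium strut away in its storage bay by pushing it along the bench with the fingertips: push the end nearer the post sideways until the strut is angled past the post toward the mouth of the bay, then push the other end to drive it in, nearer end first, fully home against the stop. Do not grip, lift or tip the strut; leave it at rest flat on the bench between the bay's walls, and leave the other things on the bench where they are.

Things in the scene. Friction and masses are not known exactly. Their poses are not given: they have to be found in the camera images.
- strut: slotted aluminium strut (the long piece) with thin black end caps, 180 mm long, 30 mm wide, 30 mm high, about 0.25 kg, loose, flat-bottomed, lying on the bench. Origin: centre of its underside; x along its length, its +x end being the one that is nearer the post at the start (the leading end); z up.
- strut_lead (a point): middle of the leading end face of the strut, 15 mm above the bench; axes as the strut's
- strut_tail (a point): middle of the other end face of the strut (the trailing end), 15 mm above the bench; axes as the strut's
- bay: storage bay fixed to the bench, no floor: two parallel aluminium walls 24 mm high, 46 mm apart inside, 6 mm thick, closed by a grey stop. Origin: on the bench, middle of the mouth, where the parallel walls begin; x points into the bay, y to its left. Before the mouth the walls splay out over 35 mm to about 82 mm inside width. It opens roughly toward the robot's left (+y).
- bay_stop (a point): middle of the inner face of the bay's end stop, at bench height, 120 mm inside the mouth; axes as the bay's. The strut fully home touches it with its leading end; its centre is then 30 mm inside the mouth and its trailing 60 mm stick out.
- post: short round steel post fixed to the bench, 28 mm in diameter, 42 mm high, about 52 mm in front of the mouth of the bay and about 67 mm to the side of its middle line, on the robot's side. Origin: centre of its foot. The strut may slide along it.
- petri: flat round petri dish, 62 mm across, 14 mm high, lying behind the bay as seen by the robot; a bystander, loose. Origin: centre of its underside
- vial: amber glass vial with black cap, 21 mm across, 51 mm high, standing farther from the robot than the mouth of the bay; a bystander, loose. Origin: centre of its underside
- small_bottle: plastic bottle with red screw cap, 34 mm across, 82 mm high, standing on the robot's side of the bay; a bystander, loose. Origin: centre of its underside
- timer: white bench timer, 66 x 62 x 19 mm, lying left of and beyond the work; a bystander, loose. Origin: centre of its underside
- marker: white marker pen with black cap, 130 mm long, 13 mm thick, lying near the front edge of the bench; a bystander, loose. Origin: centre of its underside
- reagent_bottle: square plastic bottle with red screw cap, 52 mm wide, 109 mm high, standing on the left; a bystander, loose. Origin: centre of its underside
- flask: small conical flask with orange contents, 48 mm across, 82 mm high, standing at the back left, beyond the work; a bystander, loose. Origin: centre of its underside
Not all that is in view belongs to the job. Several things have the shape of the strut; the one meant has the colours described above.

How it is judged:
By the outcome, as a careful person would: the job done as asked, in the order asked, and still so for the second after the job is handed in, with the robot touching nothing.
It also fails if it takes over 72 s, if anything falls off the work surface, if the arm or the gripper's body presses on something with over 40 N, if the wrist force passes 120 N, or if a joint passes its speed limit or range.

ROBOT

A 6-joint arm with a two-finger parallel gripper is mounted at the origin on a cart in front of the work surface, level with it; the furniture and walls round the work are solid. World frame = base frame: x ahead of the robot, y to its left, z up, the work surface at z = 0. Lengths are in m, angles in rad, forces in N, time in s.
With the tool pointing down it reaches from about 0.25 to 0.725 m from the base axis. Payload 9.7 kg.
Tool frame: the origin (TCP) lies midway between the tips of the shut fingers; the grasp point (between the pads) lies ctrl.pinch_z behind it (ctrl.pinch_z is the distance from the TCP to the grasp point, in m); z points along the fingers, y is the direction in which the jaws open and shut (so a half turn about z gives the same grasp; the last joint's range is limited). The gripper opens to 85 mm and grips with 20 to 120 N. Pads are 22 mm wide; open, the fingers measure 114 mm over their backs; the gripper's body (76 mm by 85 mm) begins 54 mm behind the grasp point. The pads swing forward as they close: fully open they stand 13 mm farther back than shut.
Start: joints at [1.26, 0.087, 0.176, 1.66, 0, 1.571], TCP at [0.168, 0.524, 0.231] pointing down, gripper open.
Joint ranges: [-3.13, 3.13], [-0.85, 1.81], [-1.15, 1.24], [-2.2, 2.28], [-1.44, 1.52], [-3.14, 3.14]. Speed limits (rad/s): [2.22, 2.22, 2.57, 3.14, 3.14, 3.14].

INTERFACE

Orientations are given as a unit quaternion [x, y, z, w].
In Python, from cell import ctrl, vision gives the robot as it stands.
- The arm moves only by the tool carry_out, never from a script. Its argument "commands" is a list that holds one entry, the list of rows, each a list of 5 numbers: the closure in counts, from 0 (fully open) to 255 (shut), then the shift along the tool's x, y, z in mm, then the turn about the tool's z in degrees. A call has 1 to 12 rows; each row shifts and turns the commanded pose from where the row before left it, along the tool's axes as they then stand; what a row does not reach is not made up. A row lasts 1/8 s, in which the tool goes at most 62.5 mm and 10.7 degrees, less where a joint would pass 70% of its speed; a pose out of reach is approached as far as the arm can. A call is refused whole if a number of a shift passes 62.5 or a number of a turn 10.7, either way. A call with a gripper value outside its range is refused whole. The fingers move at their own pace and stop on an object; "force" is the grip in N (left out, the last holds). Time passes only in rows, so rows that do not move let the fingers close. It gives the time, the measured TCP pose, the force and the opening at its end, in the units of the state.
- ctrl.sense(): the state, without advancing time (a new reading comes with each control period).
- vision.capture(name): name is "scene" or "side" or "wrist"; returns (picture, depth): 384x512x3 uint8, red, green, blue; 384x512 float32, m along the optical axis (not along the pixel's ray), 0 where there is no reading.
- vision.get_calibration(name): a dict with "K" (3x3 intrinsics, pixels), "T" (4x4, takes a point from camera to world coordinates). Camera axes: x right, y down, z forward; pixel columns grow to the right and rows downward; lengths in m; the calibration is good to about 2 mm. The wrist camera is an equidistant fisheye: a pixel r from the principal point sees the ray r / f radians off the axis. A picture is of the moment at which its call begins: read the wrist's pose just before it. get_calibration takes no time and is no camera call; for the wrist camera it gives the pose at the moment of the call.
- ctrl.sign_off(): hands the job in, once; it reports no verdict.
The state is a dict: "clock": time; "joints": joint angles; "joint_vel": joint speeds; "effort": joint torques, N m; "position": TCP position; "orientation": TCP orientation; "force": force on the tool from outside, world axes, zero at the start; "ft_torque": the same for the moment, N m; "gripper_width": finger opening in m.
Only numpy, scipy, OpenCV 4.12 (cv2) and the standard library are available. Lean on these libraries where they do the work, as an engineer would, in place of code of your own. Each camera call takes 0.05 s, during which the arm holds its last target. There are 200 camera calls.

## Working session

There is one attempt and no reset: what is moved stays moved. The work goes in short steps, Python scripts to look and compute and a tool call to move; the robot and the scene stay as the last step left them, time stands still between calls to the robot, and variables do not carry over. Pictures are saved under pics/ and viewed, about 8 in all and at most 12, crops included, and the job is handed in when it is done.

Besides the shell and the picture viewer there is one more tool, called after "Request:" by a JSON object that holds its "op" and its "data", one argument or row to a line. carry_out: Moves the arm, as the interface text tells. Its arguments: {"type":"object","properties":{"commands":{"type":"array"},"force":{"type":"number"}},"required":["commands"]}

```bash
ls; mkdir -p pics
python3 - <<'E'
from cell import ctrl, vision
import cv2, numpy as np
print(ctrl.pinch_z, ctrl.sense())
for n in ("scene","side"):
    p,d=vision.capture(n); c=vision.get_calibration(n)
    np.savez(f"pics/{n}0.npz",p=p,d=d,K=c["K"],T=c["T"]); print(n,c["K"],c["T"].round(3) if hasattr(c["T"],'round') else c["T"])
    cv2.imwrite(f"pics/{n}0.png",cv2.resize(p[...,::-1],(768,576),interpolation=cv2.INTER_CUBIC))
E
```

```text
pics
0.0187 {'clock': 0.0, 'joints': array([ 1.26001728e+00,  8.74375907e-02,  1.75124641e-01,  1.65979103e+00,
       -2.50194630e-05,  1.57078658e+00]), 'joint_vel': array([-0.00106246, -0.00064384,  0.00046665, -0.00117853, -0.00028017,
        0.00053991]), 'effort': array([-1.08200406e-03, -5.20381057e+01,  4.64809477e+01,  1.62630365e-02,
       -1.59977408e-04, -2.56623011e-06]), 'position': array([0.1681266 , 0.52343112, 0.23059056]), 'orientation': array([ 1.54760082e-01,  9.87951866e-01, -6.47883495e-04, -8.88334338e-05]), 'force': array([ 1.59531481,  0.04949459, -0.03311257]), 'ft_torque': array([-0.03529631, -0.02464946, -0.00221032]), 'gripper_width': 0.08545842783288196}
scene [[434.15018042   0.         250.79921818]
 [  0.         434.15018042 196.977787  ]
 [  0.           0.           1.        ]] [[ 0.892 -0.291  0.346  0.115]
 [-0.452 -0.602  0.658 -0.678]
 [ 0.017 -0.743 -0.669  0.931]
 [ 0.     0.     0.     1.   ]]
side [[457.86122154   0.         249.35473815]
 [  0.         457.86122154 197.58228153]
 [  0.           0.           1.        ]] [[-0.799 -0.286  0.528 -0.288]
 [-0.6    0.346 -0.721  1.409]
 [ 0.023 -0.893 -0.448  0.797]
 [ 0.     0.     0.     1.   ]]
```

View pics/scene0.png

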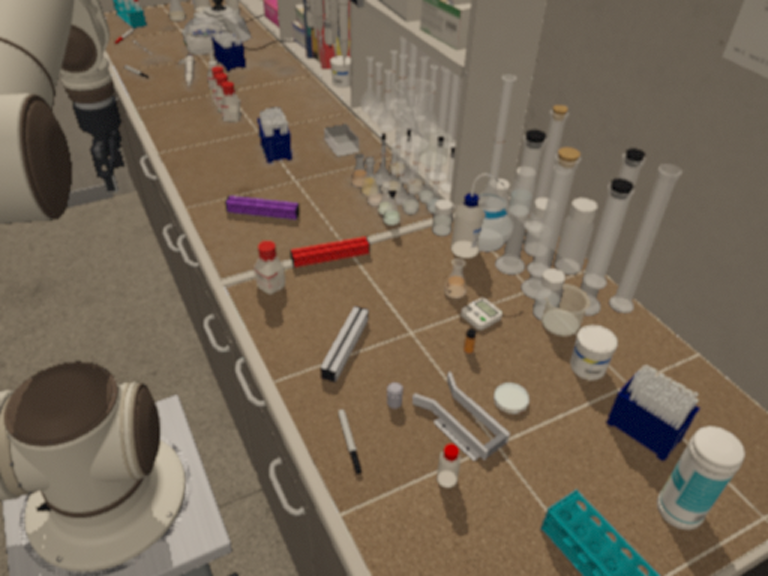

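View pics/side0.png

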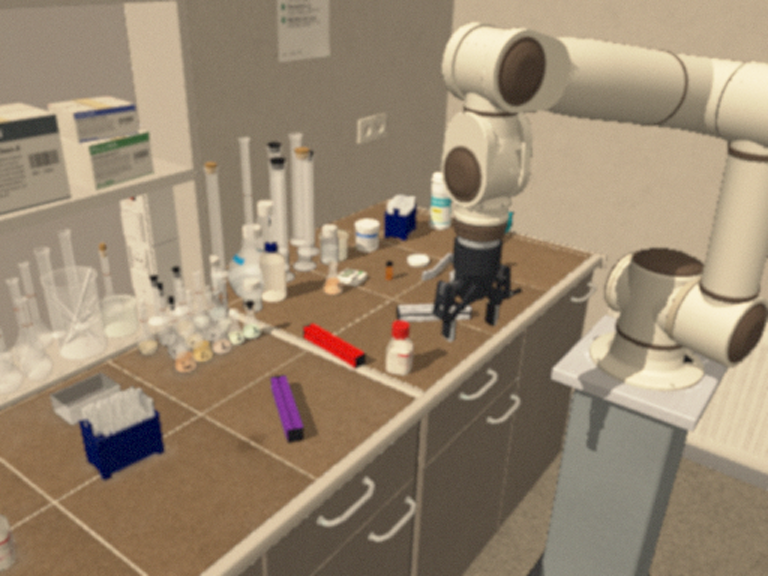

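Scene view (768×576 px): candidates are the silver strut at (345,342), the red bar at (330,251) and the purple bar at (262,207). I choose the silver one with black caps. The post is at (395,396), the bay mouth opens toward about (435,385) and the stop is at (497,443). Next is one close crop with depth points.

```bash
cat > h.py <<'E'
import numpy as np, cv2
def load(n):
    z=np.load(n); return z["p"],z["d"],z["K"],z["T"]
def cloud(d,K,T):
    v,u=np.indices(d.shape); P=np.stack([(u-K[0,2])/K[0,0]*d,(v-K[1,2])/K[1,1]*d,d],-1)
    return P@T[:3,:3].T+T[:3,3]
def ray(u,v,z,K,T):
    r=T[:3,:3]@np.array([(u-K[0,2])/K[0,0],(v-K[1,2])/K[1,1],1.]); o=T[:3,3]
    return o+r*(z-o[2])/r[2]
E
python3 - <<'E'
from h import *
p,d,K,T=load("pics/scene0.npz"); W=cloud(d,K,T)
x0,y0,x1,y1=205,195,355,330
c=cv2.resize(p[y0:y1,x0:x1,::-1],None,fx=5,fy=4.4,interpolation=cv2.INTER_CUBIC)
c=cv2.resize(p[y0:y1,x0:x1,::-1],(750,int(135*5)))[:600]
for u in range(x0,x1,10): cv2.putText(c,str(u),((u-x0)*5,8),0,.3,(0,255,255)); cv2.line(c,((u-x0)*5,8),((u-x0)*5,14),(0,255,255))
for v in range(y0,y1-15,10): cv2.putText(c,str(v),(0,(v-y0)*5),0,.3,(0,255,255))
cv2.imwrite("pics/crop1.png",c)
sub=np.zeros(d.shape,bool); sub[y0:y1,x0:x1]=1
m=(sub&(W[...,2]>.010)&(d>0)).astype(np.uint8)
print("bench z",np.median(W[...,2][sub&(d>0)]))
n,l,s,_=cv2.connectedComponentsWithStats(m)
for i in range(1,n):
    if s[i,4]<30: continue
    q=W[l==i]; r=cv2.minAreaRect((q[:,:2]*1000).astype(np.float32))
    print(i,s[i],"med",np.median(q,0).round(3),"zmax",np.percentile(q[:,2],97).round(3),"rect",np.round(r[0],1),np.round(r[1],1),round(r[2],1))
E
```

```text
bench z 0.001154517540925104
5 [307 199  27  19 318] med [0.759 0.084 0.017] zmax 0.021 rect [761.2  86.8] [68.5 64.5] 8.1
6 [213 204  32  49 601] med [0.465 0.119 0.029] zmax 0.034 rect [472.8 128.9] [184.4  32.3] 43.2
7 [309 218   8  16  94] med [0.683 0.014 0.037] zmax 0.054 rect [685.7  16.5] [19.8 19.2] 41.1
8 [275 248  65  56 659] med [ 0.59  -0.139  0.022] zmax 0.027 rect [ 581.6 -121.6] [ 90.6 166.6] 10.4
9 [258 255  10  15 131] med [ 0.492 -0.04   0.038] zmax 0.045 rect [494.6 -33.5] [28.6 25. ] 62.5
10 [329 255  23  19 335] med [ 0.686 -0.124  0.015] zmax 0.019 rect [ 685.5 -122.3] [61.9 59.1] 51.1
11 [226 273  15  41 152] med [ 0.384 -0.083  0.012] zmax 0.016 rect [385.4 -77.1] [127.3  11.6] 78.6
12 [291 295  16  29 345] med [ 0.491 -0.219  0.059] zmax 0.085 rect [ 495.2 -212.3] [29.6 32.9] 28.0
```

View pics/crop1.png

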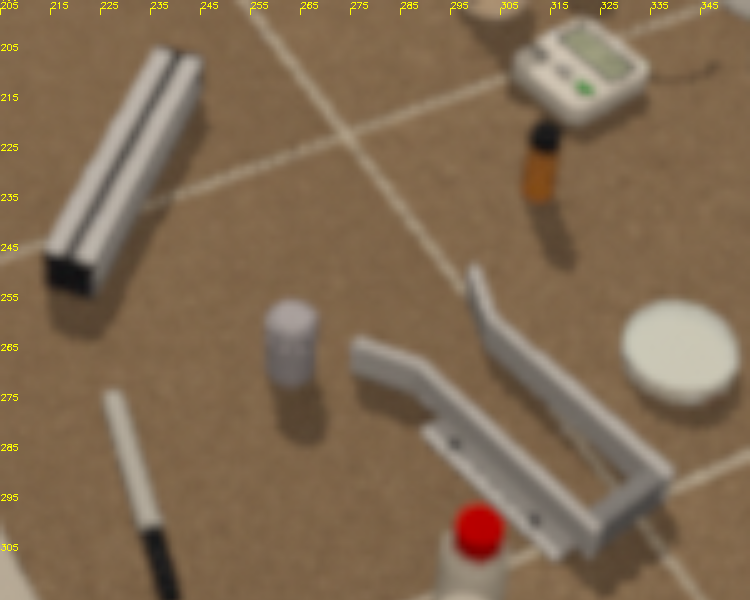

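Crop: the silver strut with black caps is confirmed, its lead cap at px (219,249). The post is at (263,263). The bay mouth kinks are at about (289,267) and (303,258), and its stop lies between (324,301) and (339,288). Next I fit the bay and post poses.

Run:
```python
from h import *
p,d,K,T=load("pics/scene0.npz"); W=cloud(d,K,T)
for nm,u,v,z in [("near kink",289,267,.024),("near corner out",324.6,301,.024),("far kink",303,258.6,.024),("far corner out",339,288.6,.024),("near splay tip",276,263.5,.024),("far splay tip",299.5,248,.024),
 ("post top",263,257.5,.042),("post foot",263,270,0),("lead top L",214,245,.03),("lead top R",224.5,249,.03),("tail top L",237.3,205,.03),("tail top R",245,208,.03)]:
    print(nm,(ray(u,v,z,K,T)*1000).round(1))
m=np.zeros(d.shape,bool); m[245:306,273:342]=1
q=W[m&(abs(W[...,2]-.026)<.004)&(W[...,2]>.02)]*1000
# the post
mm=np.zeros(d.shape,bool); mm[253:275,256:270]=1
a=W[mm&(W[...,2]>.040)]*1000; print("post top pts",a.mean(0).round(1),cv2.minEnclosingCircle(a[:,:2].astype(np.float32)))
b=W[m&(W[...,2]>.017)]*1000
o=np.full((300,300,3),255,np.uint8)
for X in b: 
    i,j=int(X[0]-450),int(-X[1]+20)
    if 0<=i<300 and 0<=j<300: cv2.circle(o,(i,j),1,(0,0,255) if X[2]>22 else (0,160,0),-1)
cv2.imwrite("pics/top.png",cv2.resize(o,(600,600)))
top=b[b[:,2]>22.5][:,:2]
# per-wall line fits by side
g=np.array([605.,-200.]); # refined below
for it in range(1):
    pass
np.save("pics/bay.npy",b)
```

```text
near kink [550.5 -78.1  24. ]
near corner out [ 575.3 -209.    24. ]
far kink [599.3 -69.9  24. ]
far corner out [ 629.3 -194.2   24. ]
near splay tip [525.3 -52.5  24. ]
far splay tip [610.8 -33.3  24. ]
post top [496.1 -32.   42. ]
post foot [493.5 -40.1   0. ]
lead top L [400.8  75.6  30. ]
lead top R [420.8  49.6  30. ]
tail top L [528.3 193.4  30. ]
tail top R [543.5 171.3  30. ]
post top pts [494.1 -34.2  42.4] ((494.7801208496094, -34.60605239868164), 13.70693588256836)
```

View pics/top.png

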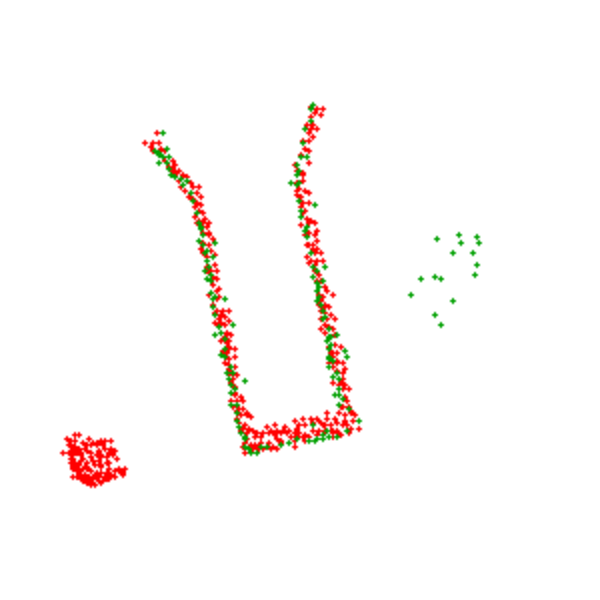

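```bash
cat >> h.py <<'E'
BAY=None
def strut(n="scene",tag=None):
    from cell import vision
    p,d=vision.capture(n); c=vision.get_calibration(n); K,T=c["K"],c["T"]
    if tag: cv2.imwrite(f"pics/{tag}.png",cv2.resize(p[...,::-1],(768,576))[150:520,150:650])
    W=cloud(d,K,T)*1000; g=p.max(-1).astype(int); s=g-p.min(-1)
    m=(d>0)&(W[...,2]>26)&(W[...,2]<37)&(g>105)&(s<45)&(W[...,0]>330)&(W[...,0]<680)&(W[...,1]>-190)&(W[...,1]<260)
    k,l,st,_=cv2.connectedComponentsWithStats(m.astype(np.uint8),connectivity=8)
    i=1+np.argmax(st[1:,4]); q=W[l==i]; xy=q[:,:2].astype(np.float32)
    vx,vy,x,y=cv2.fitLine(xy,cv2.DIST_HUBER,0,.01,.01).ravel()
    if vy>0: vx,vy=-vx,-vy
    u=np.array([vx,vy]); t=(xy-[x,y])@u; a,b=np.percentile(t,[1,99]); w=(xy-[x,y])@[-vy,vx]
    o=np.array([x,y])
    print(n,"n",len(xy),"z",np.median(q[:,2]).round(1),"lead",(o+u*b).round(1),"tail",(o+u*a).round(1),"len",round(b-a,1),"wid",np.ptp(np.percentile(w,[2,98])).round(1),"ang",np.degrees(np.arctan2(vy,vx)).round(1))
    return o+u*a,o+u*b
def tool(ts=None):
    """world mm + yaw of -tool x; shift in tool axes to each target"""
    from cell import ctrl
    from scipy.spatial.transform import Rotation as R
    s=ctrl.sense(); M=R.from_quat(s["orientation"]).as_matrix(); p=s["position"]*1000
    print("t",round(s["clock"],2),"tcp",p.round(1),"push yaw",np.degrees(np.arctan2(-M[1,0],-M[0,0])).round(1),"F",s["force"].round(1),"j",s["joints"].round(2))
    for t in ts or []: print(" to",t,"tool shift",(M.T@(np.array(t)-p)).round(1))
E
python3 - <<'E'
from h import *
b=np.load("pics/bay.npy"); xy=b[:,:2]
n=xy[(xy[:,1]<-85)&(xy[:,1]>-185)]
L=n[(n[:,0]<590)&(n[:,0]>540)]; Rr=n[(n[:,0]>590)&(n[:,0]<640)]
f=[cv2.fitLine(a.astype(np.float32),cv2.DIST_HUBER,0,.01,.01).ravel() for a in (L,Rr)]
for k in f: print(np.degrees(np.arctan2(-abs(k[1]),k[0]*np.sign(-k[1]))).round(1), (k[2]+k[0]/k[1]*(-75-k[3])).round(1),"at y=-75")
u=np.array([f[0][0],f[0][1]])*np.sign(-f[0][1])+np.array([f[1][0],f[1][1]])*np.sign(-f[1][1]); u/=np.linalg.norm(u)
mid=np.array([sum(k[2]+k[0]/k[1]*(-75-k[3]) for k in f)/2,-75])
st=xy[(abs((xy-mid)@[-u[1],u[0]])<15)&((xy-mid)@u>80)&((xy-mid)@u<160)]
e=np.percentile((st-mid)@u,[3,97]); print("stop span",e)
mouth=mid+u*(e[0]-120); post=np.array([494.5,-34.5])
print("axis",u,np.degrees(np.arctan2(u[1],u[0])),"mouth",mouth,"post in bay",(post-mouth)@u,(post-mouth)@[-u[1],u[0]])
print("home tail",mouth-60*u)
strut(); tool([[387,105,12]])
E
```

```text
-78.7 547.0 at y=-75
-78.1 599.5 at y=-75
stop span [118.3176955 129.7953795]
axis [ 0.20086564 -0.9796188 ] -78.412415 mouth [572.94852082 -73.3519829 ] post in bay -53.817744831406884 -69.04561640437167
home tail [560.89658276 -14.57485659]
scene n 396 z 30.4 lead [411.1  67.3] tail [533.7 191.8] len 174.7 wid 31.5 ang -134.5
t 0.15 tcp [168.2 523.5 230.8] push yaw -17.8 F [-0.5 -0.4  1.1] j [1.26 0.09 0.18 1.66 0.   1.57]
 to [387, 105, 12] tool shift [-336.3 -331.3  219.1]
```

Request:
{"op": "carry_out", "data": {
  "commands": [
    [[255,-37,-37,0,0],[255,-37,-37,0,0],[255,-37,-37,0,0],[255,-37,-37,0,0],[255,-37,-37,0,0],[255,-37,-37,0,0],[255,-37,-37,0,0],[255,-37,-37,0,0],[255,-37,-37,0,0],[255,0,0,0,9],[255,0,0,0,9],[255,0,0,0,9]]
  ]
}}

```text
clock: 1.65
position: [0.3834, 0.1044, 0.2311]
orientation: [0.384, 0.923, -0.0, -0.0]
force: [0.4, 0.5, -0.7]
gripper_width: -0.0002
```

```bash
python3 -c "
from h import *
tool([[387,105,12]]);strut()"
```

```text
t 1.65 tcp [383.4 104.4 231.1] push yaw -45.1 F [ 0.4  0.5 -0.7] j [ 0.27 -0.27 -0.16  1.69  0.    1.05]
 to [387, 105, 12] tool shift [ -2.2   3.  219.1]
scene n 409 z 30.2 lead [411.8  66.3] tail [534.4 193.6] len 176.7 wid 32.7 ang -133.9
```

Request:
{"op": "carry_out", "data": {
  "commands": [
    [[255,0,2,55,0],[255,0,2,55,0],[255,0,2,50,0],[255,0,2,40,0],[255,0,0,19,0],[255,0,0,0,0],[255,-8,0,0,0],[255,-7,0,0,0],[255,-7,0,0,-2],[255,-7,0,0,-3],[255,-7,0,0,-3],[255,0,0,0,0]]
  ]
}}

```text
clock: 3.2
position: [0.416, 0.0853, 0.0129]
orientation: [0.316, 0.949, 0.0, 0.0]
force: [-0.1, 0.3, -1.2]
gripper_width: -0.0
```

```bash
python3 -c "
from h import *
tool();strut(tag='p1')"
```

```text
t 3.2 tcp [416.   85.3  12.9] push yaw -36.9 F [-0.1  0.3 -1.2] j [ 0.2  -0.19 -0.51  1.25 -0.    0.85]
scene n 390 z 30.3 lead [431.5  55.8] tail [532.1 198. ] len 174.2 wid 31.9 ang -125.3
```

View pics/p1.png

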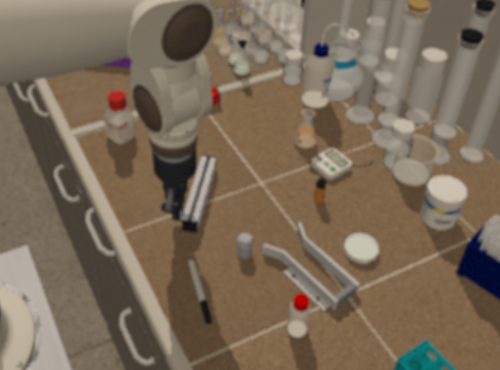

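The fist is on the lead end's outer side (px ~(178,205)) and the strut has swung 9°. I continue.

Request:
{"op": "carry_out", "data": {
  "commands": [
    [[255,-6,0,0,-3],[255,-6,0,0,-3],[255,-6,0,0,-3],[255,-6,0,0,-3],[255,-6,0,0,-3],[255,-6,0,0,-3],[255,-6,0,0,-3],[255,-6,0,0,-3],[255,-6,0,0,-3],[255,0,0,0,0]]
  ]
}}

```text
clock: 4.5
position: [0.464, 0.0633, 0.0125]
orientation: [0.086, 0.996, 0.0, 0.0]
force: [-0.2, 0.4, -0.0]
gripper_width: -0.0001
```

```bash
python3 -c "
from h import *
tool();strut()"
```

```text
t 4.5 tcp [464.   63.3  12.5] push yaw -9.9 F [-0.2  0.4 -0. ] j [ 0.14 -0.08 -0.42  1.23  0.    0.31]
scene n 71 z 30.7 lead [494.9  39.7] tail [514.1 109.3] len 72.2 wid 11.4 ang -105.4
```

Request:
{"op": "carry_out", "data": {
  "commands": [
    [[255,-6,0,0,-3],[255,-6,0,0,-3],[255,-6,0,0,-3],[255,-6,0,0,-3],[255,-6,0,0,-3],[255,-6,0,0,-3],[255,0,0,0,0],[255,15,0,0,0],[255,20,0,0,0],[255,20,0,-45,0],[255,20,0,-45,0],[255,30,0,-30,0]]
  ]
}}

```text
clock: 6.05
position: [0.3944, 0.0467, 0.1341]
orientation: [-0.071, 0.997, 0.0, 0.001]
force: [0.5, -0.1, -0.1]
gripper_width: -0.0
```

```bash
python3 -c "
from h import *
tool();strut();strut('side')"
```

```text
t 6.05 tcp [394.4  46.7 134.1] push yaw 8.1 F [ 0.5 -0.1 -0.1] j [ 0.12 -0.3  -0.36  1.5   0.   -0.02]
scene n 403 z 30.2 lead [527.7  46.2] tail [518.  220.1] len 174.1 wid 30.5 ang -86.8
side n 196 z 30.7 lead [524.   43.6] tail [514.5 221. ] len 177.7 wid 31.3 ang -86.9
```

```bash
python3 -c "
from h import *
tool([[480,58,134],[480,58,12]])"
```

```text
t 6.15 tcp [394.2  46.7 135.7] push yaw 8.1 F [ 1.6  1.1 -0.5] j [ 0.12 -0.3  -0.36  1.5   0.   -0.02]
 to [480, 58, 134] tool shift [-86.5  -0.9   2.1]
 to [480, 58, 12] tool shift [-85.9  -0.9 124.1]
```

Request:
{"op": "carry_out", "data": {
  "commands": [
    [[255,-43,0,0,0],[255,-43,0,40,0],[255,0,0,50,0],[255,0,0,34,0],[255,0,0,0,0],[255,-7,0,0,0],[255,-7,0,0,0],[255,-7,0,0,0],[255,-7,0,0,0],[255,-7,0,0,0],[255,-7,0,0,0],[255,0,0,0,0]]
  ]
}}

```text
clock: 7.65
position: [0.5228, 0.0652, 0.0082]
orientation: [-0.071, 0.997, 0.0, 0.0]
force: [-0.6, -0.3, 0.6]
gripper_width: -0.0002
```

```bash
python3 -c "
from h import *
tool();strut();strut('side')"
```

```text
t 7.65 tcp [522.8  65.2   8.2] push yaw 8.2 F [-0.6 -0.3  0.6] j [ 0.12  0.06 -0.28  1.23  0.   -0.02]
scene n 147 z 30.1 lead [518.5 134.5] tail [516.2 223.6] len 89.1 wid 29.8 ang -88.5
side n 184 z 30.3 lead [551.1  53.3] tail [509.8 225.1] len 176.7 wid 30.7 ang -76.5
```

Request:
{"op": "carry_out", "data": {
  "commands": [
    [[255,15,0,0,0],[255,15,0,-20,0],[255,0,0,-55,0],[255,0,0,-55,10],[255,0,0,-10,10],[255,0,0,0,10],[255,0,0,0,10],[255,0,0,0,10],[255,0,0,0,10],[255,0,0,0,10],[255,0,0,0,10],[255,0,0,0,6]]
  ]
}}

```text
clock: 9.25
position: [0.4915, 0.0607, 0.1483]
orientation: [0.63, 0.777, -0.0, -0.0]
force: [-0.6, 1.0, -1.5]
gripper_width: -0.0001
```

```bash
python3 -c "
from h import *
a,b=strut();a,b=strut('side')
p,d,K,T=load('pics/scene0.npz'); W=cloud(d,K,T)*1000
for n,(y0,y1,x0,x1) in dict(reag=(160,196,168,192),flask=(172,198,296,312)).items():
    q=W[y0:y1,x0:x1].reshape(-1,3); q=q[q[:,2]>20]; print(n,np.percentile(q,[5,50,95],axis=0).round(0).tolist())
tool([[500,263,140],[500,263,12]])"
```

```text
scene n 424 z 30.1 lead [554.3  51.3] tail [511.3 222.9] len 176.9 wid 30.7 ang -75.9
side n 193 z 30.7 lead [551.8  47.8] tail [510.9 222.8] len 179.8 wid 31.1 ang -76.9
reag [[380.0, 341.0, 26.0], [401.0, 354.0, 65.0], [427.0, 377.0, 110.0]]
flask [[735.0, 156.0, 23.0], [748.0, 168.0, 48.0], [764.0, 186.0, 83.0]]
t 9.35 tcp [491.7  60.7 148.3] push yaw -77.9 F [ 1.5 -0.4  0.6] j [ 0.12 -0.06 -0.13  1.5   0.    1.48]
 to [500, 263, 140] tool shift [196.   50.6   8.3]
 to [500, 263, 12] tool shift [196.   50.7 136.3]
```

Request:
{"op": "carry_out", "data": {
  "commands": [
    [[220,49,14,0,0.5],[220,49,14,0,0],[220,49,13,0,0],[220,49,13,0,0],[220,0,0,50,0],[220,0,0,50,0],[220,0,0,34,0],[220,0,0,0,0]]
  ]
}}

```text
clock: 10.35
position: [0.5031, 0.2626, 0.0118]
orientation: [0.631, 0.776, -0.002, -0.001]
force: [0.4, -0.1, 0.5]
gripper_width: 0.0117
```

```bash
python3 -c "
from h import *
tool([[504,263,12],[558.9,-4,12]]);strut(tag='p2')
from cell import ctrl; print(ctrl.sense()['gripper_width'])"
```

```text
t 10.35 tcp [503.1 262.6  11.8] push yaw -78.2 F [ 0.4 -0.1  0.5] j [ 0.48  0.16 -0.17  1.25 -0.    1.85]
 to [504, 263, 12] tool shift [ 0.2  1.  -0.2]
 to [558.9, -4, 12] tool shift [-2.724e+02  0.000e+00  2.000e-01]
scene n 416 z 30.3 lead [556.3  53.3] tail [509.9 219.5] len 172.5 wid 32.0 ang -74.4
0.011535247449946868
```

View pics/p2.png

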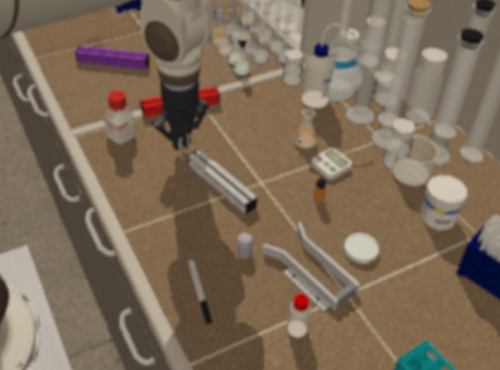

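The strut (px (190,155) to (255,205)) is angled past the post toward the mouth, with the fingers behind its tail. I start driving it in.

Request:
{"op": "carry_out", "data": {
  "commands": [
    [[220,-10,0,0,0],[220,-10,0,0,0],[220,-8,0,0,0],[220,-8,0,0,0],[220,-8,0,0,0],[220,-8,0,0,0],[220,-8,0,0,0],[220,-8,0,0,0],[220,-8,0,0,0],[220,-8,0,0,0],[220,-8,0,0,0],[220,0,0,0,0]]
  ]
}}

```text
clock: 11.9
position: [0.524, 0.1727, 0.014]
orientation: [0.632, 0.775, -0.0, 0.0]
force: [-0.9, 0.4, -0.6]
gripper_width: 0.012
```

```bash
python3 -c "
from h import *
tool();strut();strut('side')"
```

```text
t 11.9 tcp [524.  172.7  14. ] push yaw -78.4 F [-0.9  0.4 -0.6] j [ 0.32  0.12 -0.21  1.24 -0.    1.69]
scene n 442 z 30.2 lead [559.2 -13.2] tail [528.7 153.6] len 169.6 wid 31.8 ang -79.6
side n 28 z 31.3 lead [557.  -17.7] tail [524.2  59.4] len 83.8 wid 25.5 ang -67.0
```

Request:
{"op": "carry_out", "data": {
  "commands": [
    [[220,-8,0,0,0],[220,-8,0,0,0],[220,-8,0,0,0],[220,-8,0,0,0],[220,-8,0,0,0],[220,-8,0,0,0],[220,-8,0,0,0],[220,-8,0,0,0],[220,-8,0,0,0],[220,-8,0,0,0],[220,-8,0,0,0],[220,0,0,0,0]]
  ]
}}

```text
clock: 13.5
position: [0.542, 0.0868, 0.0143]
orientation: [0.632, 0.775, -0.0, 0.0]
force: [0.5, -0.9, 0.2]
gripper_width: 0.0117
```

```bash
python3 -c "
from h import *
tool([[558.8,-4.4,12]]);strut(tag='p3')"
```

```text
t 13.5 tcp [542.   86.8  14.3] push yaw -78.4 F [ 0.5 -0.9  0.2] j [ 0.16  0.11 -0.22  1.24 -0.    1.53]
 to [558.8, -4.4, 12] tool shift [-92.7  -1.9   2.4]
scene n 467 z 30.3 lead [576.2 -99.2] tail [548.9  67.7] len 169.2 wid 32.5 ang -80.7
```

View pics/p3.png

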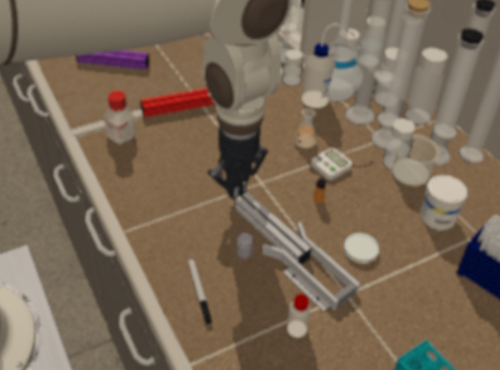

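The lead end is inside the mouth (px ~(300,255)), between the walls and clear of the post. I continue.

Request:
{"op": "carry_out", "data": {
  "commands": [
    [[220,-8,0,0,0],[220,-8,0,0,0],[220,-8,0,0,0],[220,-8,0,0,0],[220,-8,0,0,0],[220,-8,0,0,0],[220,-8,0,0,0],[220,-8,0,0,0],[220,-8,0,0,0],[220,-8,0,0,0],[220,0,0,0,0]]
  ]
}}

```text
clock: 14.92
position: [0.5581, 0.0083, 0.0141]
orientation: [0.632, 0.775, -0.0, 0.0]
force: [-0.1, 0.1, -0.2]
gripper_width: 0.0114
```

```bash
python3 -c "
from h import *
tool([[558.8,-4.4,12]]);strut()"
```

```text
t 14.93 tcp [558.1   8.3  14.1] push yaw -78.4 F [-0.1  0.1 -0.2] j [ 0.02  0.13 -0.2   1.24 -0.    1.38]
 to [558.8, -4.4, 12] tool shift [-12.6  -1.8   2.1]
scene n 529 z 30.3 lead [ 594.9 -176.7] tail [556. -12.] len 169.2 wid 32.6 ang -76.7
```

Request:
{"op": "carry_out", "data": {
  "commands": [
    [[220,-3,0,0,0],[220,-3,0,0,0],[220,-2,0,0,0],[220,-1,0,0,0],[220,-1,0,0,0]]
  ]
}}

```text
clock: 15.6
position: [0.5601, -0.0007, 0.0143]
orientation: [0.631, 0.775, -0.0, -0.0]
force: [1.0, 0.6, -0.6]
gripper_width: 0.012
```

Request:
{"op": "carry_out", "data": {
  "commands": [
    [[220,-1,0,0,0],[220,-1,0,0,0]]
  ]
}}

```text
clock: 15.85
position: [0.5604, -0.0025, 0.0143]
orientation: [0.631, 0.775, 0.0, -0.0]
force: [-1.2, 5.9, -0.6]
gripper_width: 0.0117
```

Request:
{"op": "carry_out", "data": {
  "commands": [
    [[220,-1,0,0,0],[220,0,0,0,0]]
  ]
}}

```text
clock: 16.1
position: [0.5605, -0.0026, 0.0143]
orientation: [0.631, 0.776, 0.001, -0.001]
force: [-2.8, 7.0, 0.5]
gripper_width: 0.0116
```

Request:
{"op": "carry_out", "data": {
  "commands": [
    [[220,-1,0,0,0],[220,0,0,0,0]]
  ]
}}

```text
clock: 16.35
position: [0.5605, -0.0026, 0.0143]
orientation: [0.631, 0.776, 0.001, -0.002]
force: [-2.9, 12.0, 1.4]
gripper_width: 0.0117
```

The force climbs to 12 N while the TCP stays put, so the strut is home. I back straight off, then lift and check.

Request:
{"op": "carry_out", "data": {
  "commands": [
    [[220,3,0,0,0],[220,8,0,0,0],[220,25,0,0,0],[220,30,0,-30,0],[220,30,0,-50,0],[220,40,0,-50,0],[220,50,0,-40,0],[220,50,0,0,0],[220,0,0,0,0]]
  ]
}}

```text
clock: 17.48
position: [0.5128, 0.2273, 0.1826]
orientation: [0.63, 0.777, 0.0, 0.0]
force: [-0.4, -0.4, -0.7]
gripper_width: 0.0117
```

```bash
python3 -c "
from h import *
from cell import vision
tool();t,l=strut(tag='p4');strut('side')
p,d=vision.capture('scene');p0=load('pics/scene0.npz')[0]
c=vision.get_calibration('scene');W=cloud(d,c['K'],c['T'])*1000
for n,(x0,y0,x1,y1) in dict(petri=(325,250,356,280),vial=(306,215,320,237),small=(288,292,310,327),timer=(304,196,337,222),marker=(223,270,244,317)).items():
    print(n,'diff',np.abs(p[y0:y1,x0:x1].astype(int)-p0[y0:y1,x0:x1]).mean().round(1))
u=np.array([.201,-.98]);o=np.array([573,-73.4]); n=np.array([.98,.201])
for q in (t,l): print('bay coords',((q-o)@u).round(1),((q-o)@n).round(1))
y0,y1,x0,x1=255,312,285,348
cv2.imwrite('pics/c4.png',cv2.resize(p[240:315,265:355,::-1],(720,600),interpolation=cv2.INTER_CUBIC))"
```

```text
t 17.48 tcp [512.8 227.3 182.6] push yaw -78.1 F [-0.4 -0.4 -0.7] j [0.42 0.1  0.09 1.57 0.   1.78]
scene n 575 z 30.2 lead [ 596.6 -186.8] tail [562.4 -15.3] len 174.9 wid 30.2 ang -78.7
side n 142 z 31.3 lead [ 598.4 -183.4] tail [555.7 -15.9] len 172.9 wid 40.2 ang -75.7
petri diff 2.7
vial diff 2.4
small diff 2.5
timer diff 2.7
marker diff 20.0
bay coords -59.0 1.3
bay coords 115.9 0.4
```

View pics/c4.png

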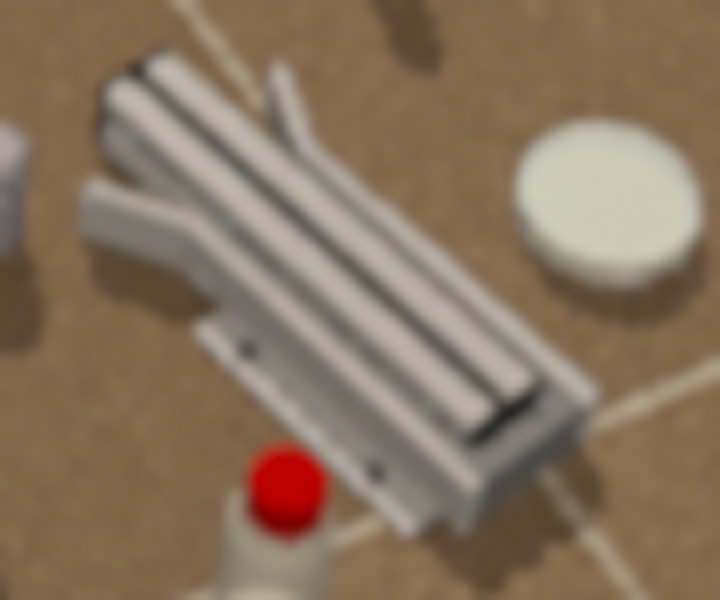

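View pics/p4.png

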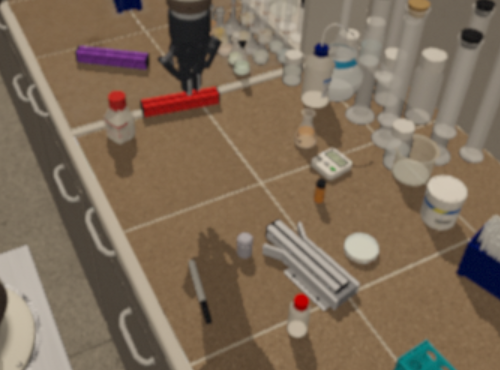

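The close view shows the strut flat between the walls, its lead cap at px (505,415) against the stop. In the wide view every bystander is where it was. The marker's image difference comes from the arm's shadow; its ends are at the same pixels as before.

```bash
python3 -c "
from cell import ctrl
print(ctrl.sign_off())"
```

```text
the job is handed in; nothing more can be done
None
```

The strut is in its bay, leading end against the stop, and I handed the job in at about 17.6 s on the robot's clock. I pushed the leading end sideways with the shut fingertips until the strut pointed past the post at the mouth. Then I pushed the tail end to drive it in, without gripping or lifting it.

- **Fully home:** at the stop the push force rose from about 6 to 12 N while the arm stayed where it was.
- **Position:** after backing off, the scene camera put the strut about 1 mm off the bay's middle line. It was parallel to the walls to within 0.5° and flat, with its top at 30 mm. The trailing end sticks out about 60 mm.
- **Other things on the bench:** the images of the petri dish, vial, small bottle and timer were unchanged. The reagent bottle and flask I only checked by eye, and they looked unmoved.

Two readings disagreed:
- **Side camera:** in its last look it gave a strut angle 3° different and a width of 40 mm. I took that to be bay-wall points mixed into the fit.
- **Marker:** its image differed from the start, but the arm's shadow lay over it and its ends were at the same pixels as before.

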